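# Poise a wood specimen over the balance pan

## Task

Take the check weight off the balance pan and set it down, standing, in the wooden tray, without dropping it. Then pick up the wood specimen by its stick, carry it over the balance's raised surround and hold it upright about 1 cm above the pan, centred and with its long side along the pan's long side, so the balance can be zeroed before it is lowered; at no time may the specimen touch the balance. Finish while still holding it there, motionless, and leave the beaker, the spare block and the small weight where they are.

Things in the scene. Friction and masses are not known exactly. Their poses are not given: they have to be found in the camera images.
- balance: White bench balance, fixed, with a rectangular steel pan inside a low aluminium surround. Origin: on the bench under the pan centre; z up. Housing 270 (x) by 210 (y), from 170 on the -x side (display side) to 100 on the +x side of the origin, top 62 above the bench. The four surround walls (4 thick) rise to 120 above the bench, that is 45 above the pan's top face, and enclose 150 (x) by 180 (y), centred on the pan.
- pan (a point): Centre of the pan's top face, 75 above the bench, turned as the balance. The pan is a flat plain plate 90 (along x) by 120 (along y, its long side).
- weight_c (a point): Check weight, polished steel, about 0.5 kg, 72 tall, standing on the pan near its centre at the start. This point is on its axis half-way up (36 above its underside); z is its axis. Body 38 in diameter from 0 to 46 above the underside, neck 18 in diameter, then a round knob 26 in diameter from 58 to 72.
- tray: Shallow open wooden tray, fixed on the bench on one side of the balance, 120 by 120 by 22 high, walls and floor 5 thick. Origin: underside centre on the bench; inner floor 5 above it.
- specimen_c (a point): Wood specimen, about 0.13 kg, standing on the bench on the other side of the balance: a dark block 50 (x) by 80 (y, its long side) by 35 high with a square upright stick, 18 by 18 with faces along x and y, on the middle of its top. Whole height 145, the stick from 35 to 145 above the underside. This point is on the stick's axis, half-way up the whole (72.5 above the underside); z up along the stick.
- beaker_c (a point): Bystander: small clear plastic beaker, 72 across, 85 high, standing on the bench. Point half-way up.
- offcut_c (a point): Bystander: spare dark wood block without a stick, 50 by 80 by 35 high, lying on the bench. Point at its centre.
- small_weight_c (a point): Bystander: small steel weight, 24 in diameter, 45 tall, standing on the bench. Point half-way up.
Mind the look-alikes: they are no part of the job. Leave any blue or red look-alike of the part that bears weight_c alone.

How it is judged:
On the way:
1. the check weight stands released and at rest in the tray (x of weight_c in the frame of tray between -0.045 and 0.045 m and y of weight_c in the frame of tray between -0.045 and 0.045 m and z of weight_c in the frame of tray between 0.034 and 0.048 m and angle between weight_c's own z axis and vertical below 0.12 rad and linear speed of weight below 0.02 m/s and contact force between weight and the fingers below 0.05 N), for 0.2 s.
At the end, for the whole second after the job is handed in: Check weight upright (7 deg), released, at rest in the tray. Specimen held by the fingers, still, not touching the balance, upright within 5.7 deg, axis within 10 mm of the pan centre, underside 3 to 18 mm above the pan, long side within 7 deg of the pan's long side (all of step 1 and horizontal distance between specimen_c and pan below 0.01 m and z of specimen_c in the frame of pan between 0.0755 and 0.0905 m and angle between the y axis of specimen_c and the y axis of pan, either way round below 0.12 rad and angle between specimen_c's own z axis and vertical below 0.1 rad and linear speed of specimen below 0.02 m/s and contact force between specimen and the fingers above 1 N and contact force between specimen and balance below 0.05 N); the arm keeps its last pose, push and grip.
It fails at once if the specimen touches the balance (contact force between specimen and balance above 0.5 N).
It fails at once if the check weight is dropped (falls freely from more than about 2 cm) (linear speed of weight above 0.6 m/s and contact force between weight and the fingers below 0.1 N).
It fails at once if the beaker is moved by more than 2 cm (distance of beaker_c from where it was at the start of the episode above 0.02 m).
It fails at once if the spare wood block is moved by more than 2 cm (distance of offcut_c from where it was at the start of the episode above 0.02 m).
It fails at once if the small weight is moved by more than 2 cm (distance of small_weight_c from where it was at the start of the episode above 0.02 m).
It also fails if it takes over 64 s, if anything falls off the work surface, if the arm or the gripper's body presses on something with over 40 N, if the wrist force passes 120 N, or if a joint passes its speed limit or range.

## Robot

A 6-joint arm with a two-finger parallel gripper is mounted at the origin on the work surface. World frame = base frame: x ahead of the robot, y to its left, z up, the work surface at z = 0. Lengths are in m, angles in rad, forces in N, time in s.
With the tool pointing down it reaches from about 0.3 to 0.875 m from the base axis. Payload 6.4 kg.
Tool frame: the origin (TCP) lies between the finger pads; the fingertips stand 8 mm ahead of it and the grasp point (between the pads) lies 11 mm behind it; z points along the fingers, y is the direction in which the jaws open and shut (so a half turn about z gives the same grasp; the last joint's range is limited). The gripper opens to 85 mm and grips with 20 to 120 N. Pads are 22 mm wide; open, the fingers measure 114 mm over their backs; the gripper's body (76 mm by 85 mm) begins 54 mm behind the grasp point. The pads swing forward as they close: fully open they stand 13 mm farther back than shut.
Start: joints at [0.994, 0.181, 1.607, -0, 1.354, -0.206], TCP at [0.208, 0.536, 0.239] pointing down, gripper open.
Joint ranges: [-2.99, 2.99], [-0.89, 2.07], [0.3, 2.58], [-1.14, 4.28], [0, 2.63], [-3.12, 3.12]. Speed limits (rad/s): [2.57, 2.57, 3.01, 3.14, 3.14, 3.14].

## Interface

Orientations are given as a 3x3 rotation matrix whose columns are the frame's x, y, z axes.
In Python, from bench import ctrl gives the robot as it stands.
- The arm moves only by the tool carry_out, never from a script. Its argument "deltas" is a list of rows, each a list of 4 numbers: the shift along the tool's x, y, z in cm, then the turn about the tool's z in degrees. In form: [[tx, ty, tz, roll], ...]. A call has 1 to 20 rows; each row shifts and turns the commanded pose from where the row before left it, along the tool's axes as they then stand; what a row does not reach is not made up. A row lasts 1/10 s, in which the tool goes at most 50 mm and 8.59 degrees, less where a joint would pass 70% of its speed; a pose out of reach is approached as far as the arm can. A call with a gripper value outside its range is refused whole. "gripper" is the gripper command: -1 is shut, 1 is fully open, values between are in proportion, set as the call begins (left out, the last holds). The fingers move at their own pace and stop on an object; "force" is the grip in N (left out, the last holds). Time passes only in rows, so rows that do not move let the fingers close. It gives the time, the measured TCP pose, the force and the opening at its end, in the units of the state.
- ctrl.get_state(): the state, without advancing time (a new reading comes with each control period).
- ctrl.camera(name): name is "side" or "top" or "wrist"; returns a dict with "image" (480x640x3 uint8, red, green, blue), "range_z" (480x640 float32, m along the optical axis (not along the pixel's ray), 0 where there is no reading), "camera_matrix" (3x3 intrinsics, pixels), "extrinsics" (4x4, takes a point from world to camera coordinates); the wrist camera has in their place "tool_from_camera" (4x4, takes a point from camera to tool coordinates, whose origin is the TCP and whose axes are the flange's). Camera axes: x right, y down, z forward; pixel columns grow to the right and rows downward; lengths in m; the calibration is good to about 2 mm. The wrist camera is an equidistant fisheye: a pixel r from the principal point sees the ray r / f radians off the axis. A picture is of the moment at which its call begins: read the wrist's pose just before it.
- ctrl.finish_job(): hands the job in, once; it reports no verdict.
The state is a dict: "time_s": time; "joints": joint angles; "qvel": joint speeds; "tau": joint torques, N m; "tcp_pos": TCP position; "tool_rot": TCP orientation; "force": force on the tool from outside, world axes, zero at the start; "torque": the same for the moment, N m; "gripper_width": finger opening in m.
Only numpy, scipy, OpenCV 4.12 (cv2) and the standard library are available. Lean on these libraries where they do the work, as an engineer would, in place of code of your own. Each camera call takes 0.05 s, during which the arm holds its last target.

## Working session

There is one attempt and no reset: what is moved stays moved. The work goes in short steps, Python scripts to look and compute and a tool call to move; the robot and the scene stay as the last step left them, time stands still between calls to the robot, and variables do not carry over. Pictures are saved under pics/ and viewed, and the job is handed in when it is done.

Besides the shell and the picture viewer there is one more tool, called after "Call:" as a command line: name --pt "numbers of a row" for each row, then --argument value for the rest. carry_out: Moves the arm, as the interface text tells. Its arguments: {"type":"object","properties":{"deltas":{"type":"array"},"gripper":{"type":"number"},"force":{"type":"number"}},"required":["deltas"]}

```bash
mkdir -p pics; ls
python3 - <<'E'
from bench import ctrl
import cv2,numpy as np
s=ctrl.get_state()
print(s)
for n in ["top","side","wrist"]:
    c=ctrl.camera(n)
    cv2.imwrite(f"pics/{n}0.png",c["image"][:,:,::-1])
    np.savez(f"{n}0.npz",**c)
    for k in c:
        if k not in("image","range_z"):print(n,k,np.round(c[k],4).tolist())
E
```

```text
pics
{'time_s': 0.0, 'joints': array([ 9.93725258e-01,  1.81529266e-01,  1.60802738e+00, -4.85332049e-06,
        1.35379871e+00, -2.06341762e-01]), 'qvel': array([ 3.15096633e-05, -6.24594280e-04, -2.24619952e-05,  6.96436931e-04,
        1.33361978e-03, -4.89410982e-04]), 'tau': array([-1.20011424e-03, -4.44880235e+01, -3.51330078e+01, -3.84913037e-04,
        9.30354581e-03,  2.65831977e-05]), 'tcp_pos': array([0.2080221 , 0.53546477, 0.2383814 ]), 'tool_rot': array([[-9.32063578e-01,  3.62293484e-01, -9.57708138e-04],
       [ 3.62294574e-01,  9.32062472e-01, -1.47984301e-03],
       [ 3.56506334e-04, -1.72628024e-03, -9.99998446e-01]]), 'force': array([-0.93478082,  0.2990706 , -0.08128784]), 'torque': array([-0.0020983 , -0.00161142,  0.05085262]), 'gripper_width': 0.08523623428964014}
top camera_matrix [[569.1316, 0.0, 315.9701], [0.0, 569.1316, 248.1425], [0.0, 0.0, 1.0]]
top extrinsics [[-0.0287, -0.9995, 0.0162, -0.0388], [-0.9884, 0.0259, -0.1496, 0.5917], [0.1491, -0.0203, -0.9886, 1.2663], [0.0, 0.0, 0.0, 1.0]]
side camera_matrix [[605.6756, 0.0, 319.0895], [0.0, 605.6756, 242.1181], [0.0, 0.0, 1.0]]
side extrinsics [[0.9435, -0.331, -0.0175, -0.5848], [-0.2279, -0.6093, -0.7595, 0.1759], [0.2407, 0.7205, -0.6503, 1.0502], [0.0, 0.0, 0.0, 1.0]]
wrist camera_matrix [[371.6483, 0.0, 323.5939], [0.0, 371.6483, 238.1542], [0.0, 0.0, 1.0]]
wrist tool_from_camera [[-0.0005, -0.9496, -0.3134, 0.0819], [1.0, -0.0004, -0.0004, 0.0001], [0.0002, -0.3134, 0.9496, -0.1348], [0.0, 0.0, 0.0, 1.0]]
```

View pics/top0.png

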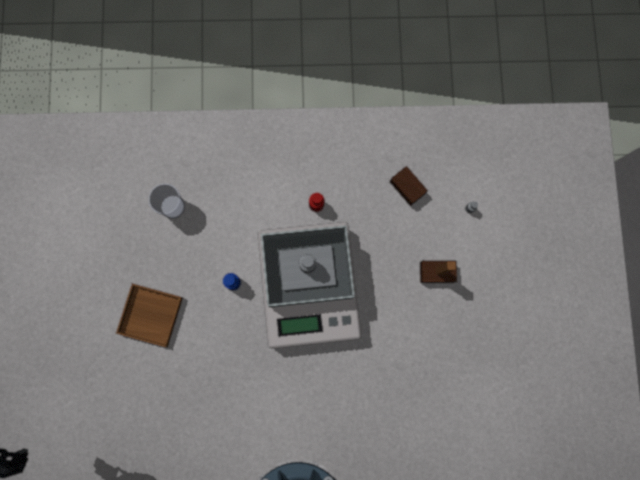

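View pics/side0.png

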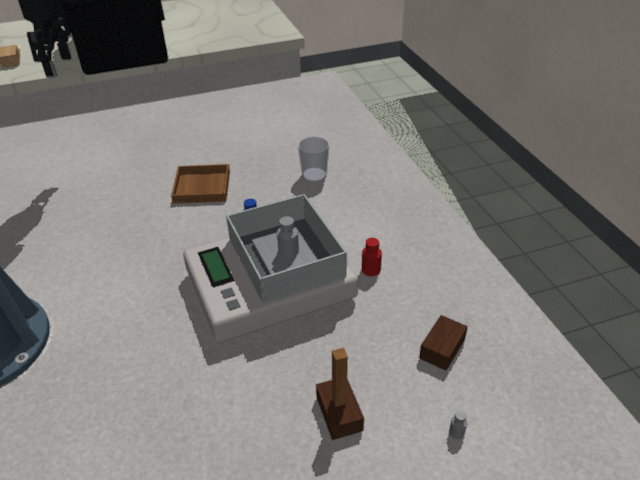

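View pics/wrist0.png

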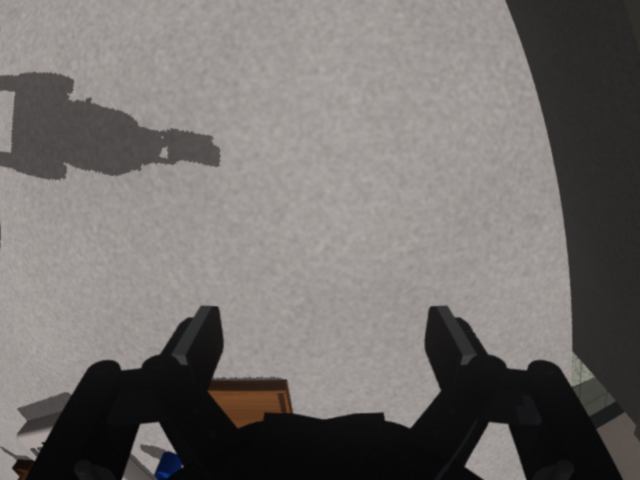

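The top view shows the tray at (152,315), the balance at (308,285) with the check weight at (307,263), the specimen at (440,270), the offcut at (409,186), the small weight at (472,207), the beaker at (170,205), and the blue and red look-alikes at (231,281) and (316,201). Next I'll measure them from depth.

```bash
cat > h.py <<'E'
import numpy as np,cv2
def cloud(c):
    z=c["range_z"];K=c["camera_matrix"];T=np.linalg.inv(c["extrinsics"])
    v,u=np.mgrid[:480,:640]
    P=np.stack([(u-K[0,2])/K[0,0]*z,(v-K[1,2])/K[1,1]*z,z],-1)
    W=P@T[:3,:3].T+T[:3,3]; W[z<=0]=np.nan
    return W
def px(c,u,v,h):
    K=c["camera_matrix"];T=np.linalg.inv(c["extrinsics"])
    d=T[:3,:3]@np.array([(u-K[0,2])/K[0,0],(v-K[1,2])/K[1,1],1.]);o=T[:3,3]
    return o+d*(h-o[2])/d[2]
def proj(c,p):
    K=c["camera_matrix"];E=c["extrinsics"];q=E[:3,:3]@p+E[:3,3];q=K@q;return q[:2]/q[2]
E
python3 - <<'E'
from h import *
t=dict(np.load("top0.npz"));s=dict(np.load("side0.npz"))
A=cloud(t);B=cloud(s)
print("bench z",np.nanmedian(A[380:450,400:600,2]),np.nanmedian(B[300:400,100:180,2]))
def seg(W,box,lo,hi):
    u0,u1,v0,v1=box;w=W[v0:v1,u0:u1].reshape(-1,3);w=w[(w[:,2]>lo)&(w[:,2]<hi)];return w
def show(n,w):
    r=cv2.minAreaRect(w[:,:2].astype(np.float32)) if len(w)>3 else None
    print(n,len(w),"mean",w.mean(0).round(4),"min",w.min(0).round(3),"max",w.max(0).round(3),"rect",np.round(r[0],4),np.round(r[1],4),round(r[2],2))
for nm,W,b in[("top",A,dict(bal=(255,365,215,355),tray=(110,190,275,350),spec=(415,465,250,290),off=(385,432,160,210),sw=(462,482,195,216),beak=(145,190,180,222),blue=(220,243,270,293),red=(306,328,190,215))),
  ("side",B,dict(bal=(175,360,195,340),tray=(165,235,160,208),spec=(310,370,343,440),off=(415,470,312,370),sw=(445,470,408,442),beak=(295,332,132,184),red=(358,385,235,278)))]:
    print(nm)
    for n,lo,hi in[("bal",.114,.126),("bal",.054,.069),("tray",.017,.027),("spec",.138,.152),("spec",.03,.04),("off",.028,.041),("sw",.035,.055),("beak",.075,.095),("blue",.06,.08),("red",.06,.08)]:
        if n in b:
            w=seg(W,b[n],lo,hi)
            if len(w)>5: show(n+str(hi),w)
w=seg(A,(296,320,252,275),.13,.155);show("wt top",w)
w=seg(B,(272,305,214,262),.13,.155);show("wt side",w)
w=seg(B,(272,305,214,262),.08,.155);show("wt side",w)
w=seg(A,(285,335,245,290),.065,.085);show("pan",w)
E
python3 - <<'E'
import cv2
t=cv2.imread("pics/top0.png");s=cv2.imread("pics/side0.png")
cv2.imwrite("pics/tb.png",cv2.resize(t[215:355,250:370],None,fx=4,fy=4,interpolation=2))
cv2.imwrite("pics/tt.png",cv2.resize(t[270:360,100:200],None,fx=6,fy=6,interpolation=2))
cv2.imwrite("pics/ts.png",cv2.resize(t[235:305,400:490],None,fx=8,fy=8,interpolation=2))
E
```

```text
bench z -0.001585585178288218 -0.0007304059939472474
top
bal0.126 722 mean [ 0.5428 -0.0315  0.1192] min [ 0.457 -0.131  0.114] max [0.627 0.067 0.126] rect [ 0.5425 -0.0319] [0.1583 0.1879] 4.48
bal0.069 7502 mean [ 0.4857 -0.035   0.0618] min [ 0.367 -0.148  0.054] max [0.648 0.079 0.069] rect [ 0.5075 -0.0344] [0.2694 0.2094] 4.51
tray0.027 446 mean [0.4479 0.3348 0.0213] min [0.375 0.262 0.017] max [0.521 0.407 0.027] rect [0.4491 0.3345] [0.1224 0.12  ] 73.36
spec0.152 74 mean [ 0.5308 -0.3379  0.1433] min [ 0.523 -0.349  0.139] max [ 0.541 -0.328  0.15 ] rect [ 0.5314 -0.3389] [0.0199 0.0186] 86.43
spec0.04 480 mean [ 0.5286 -0.3314  0.0341] min [ 0.507 -0.378  0.03 ] max [ 0.556 -0.297  0.04 ] rect [ 0.5312 -0.3379] [0.0809 0.0473] 88.46
off0.041 684 mean [ 0.7386 -0.2791  0.0336] min [ 0.694 -0.323  0.028] max [ 0.783 -0.238  0.041] rect [ 0.7393 -0.279 ] [0.0803 0.0519] 37.89
sw0.055 40 mean [ 0.6839 -0.4274  0.0425] min [ 0.676 -0.437  0.038] max [ 0.691 -0.42   0.046] rect [ 0.6843 -0.428 ] [0.0151 0.0153] 49.18
beak0.095 215 mean [0.7086 0.2885 0.0826] min [0.671 0.25  0.
[... 1464 characters left out ...]
.94
red0.08 161 mean [ 0.7027 -0.0666  0.0691] min [ 0.691 -0.077  0.06 ] max [ 0.718 -0.049  0.075] rect [ 0.7042 -0.0643] [0.0274 0.0246] 66.71
wt top 119 mean [ 0.5474 -0.0328  0.1456] min [ 0.536 -0.044  0.133] max [ 0.559 -0.02   0.151] rect [ 0.5474 -0.0321] [0.0233 0.0235] 88.31
wt side 188 mean [ 0.5477 -0.0425  0.1432] min [ 0.536 -0.053  0.131] max [ 0.561 -0.025  0.149] rect [ 0.5484 -0.0394] [0.027  0.0247] 61.5
wt side 791 mean [ 0.5481 -0.0359  0.1135] min [ 0.529 -0.059  0.08 ] max [0.593 0.058 0.149] rect [0.5548 0.0024] [0.1251 0.047 ] 75.12
pan 1737 mean [ 0.5406 -0.0381  0.0738] min [ 0.494 -0.095  0.065] max [0.596 0.017 0.084] rect [ 0.5448 -0.0391] [0.1107 0.1006] 88.87
```

View pics/tb.png

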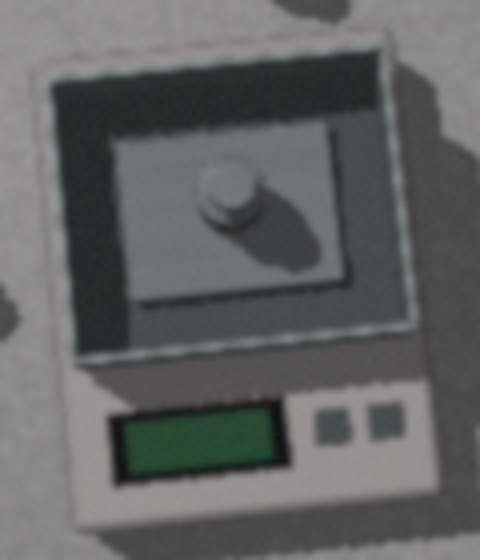

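View pics/tt.png

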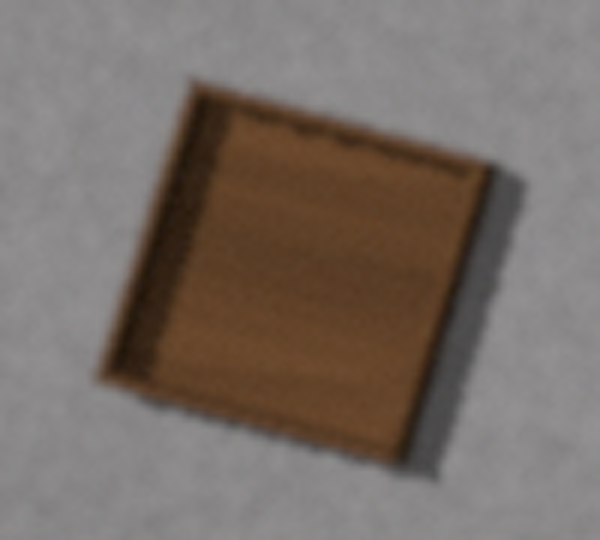

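View pics/ts.png

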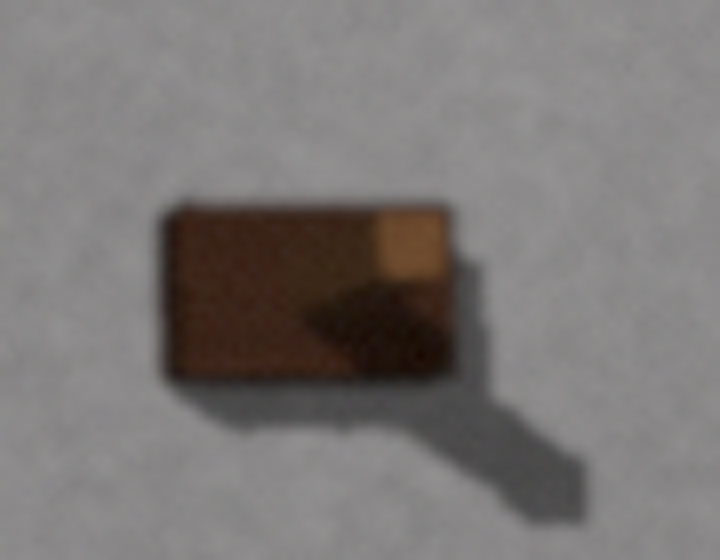

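```bash
cat >> h.py <<'E'
def go(p,yaw=None):
    """yaw=world angle of tool y, deg"""
    from bench import ctrl
    s=ctrl.get_state();R=s["tool_rot"];p=np.array(p,float)
    roll=0
    if yaw is not None:
        cur=np.degrees(np.arctan2(R[1,1],R[0,1]));roll=-((yaw-cur+90)%180-90)
    a=np.radians(roll);Rz=np.array([[np.cos(a),-np.sin(a),0],[np.sin(a),np.cos(a),0],[0,0,1]])
    R2=R@Rz
    print("t",round(s["time_s"],2),"tcp",s["tcp_pos"].round(4),"F",s["force"].round(2),"w",round(s["gripper_width"],4),"tooly",round(np.degrees(np.arctan2(R[1,1],R[0,1])),2),"tilt",R[:2,2].round(4))
    print("roll deg",round(roll,2),"then shift cm",(R2.T@(p-s["tcp_pos"])*100).round(2))
E
python3 - <<'E'
from h import *
go([.545,-.035,.30],94.5)
E
```

```text
t 0.15 tcp [0.2081 0.5356 0.2386] F [-0.56  0.38 -0.4 ] w 0.0855 tooly 68.75 tilt [-0.0007 -0.0011]
roll deg -25.75 then shift cm [-29.1  -59.53  -6.1 ]
```

Call:
carry_out --pt "0 0 -1.5 -6.4" --pt "0 0 -1.5 -6.5" --pt "0 0 -1.5 -6.4" --pt "0 0 -1.6 -6.45" --gripper 1

```text
time_s: 0.55
tcp_pos: [0.2082, 0.5356, 0.3003]
tool_rot: [[-0.997, -0.083, -0.001], [-0.083, 0.997, -0.001], [0.001, -0.001, -1.0]]
force: [0.2, -0.3, -0.5]
gripper_width: 0.0857
```

Call:
carry_out --pt "-1 -2 0 0" --pt "-1.5 -3 0 0" --pt "-1.5 -3 0 0" --pt "-1.5 -3 0 0" --pt "-1.5 -3 0 0" --pt "-1.5 -3 0 0" --pt "-1.5 -3 0 0" --pt "-1.5 -3 0 0" --pt "-1.5 -3 0 0" --pt "-1.5 -3 0 0" --pt "-1.5 -3.1 0 0" --pt "-1.5 -3.1 0 0" --pt "-1.5 -3.1 0 0" --pt "-1.5 -3.1 0 0" --pt "-1.5 -3.1 0 0" --pt "-1.5 -3.1 0 0" --pt "-1.5 -3.1 0 0" --pt "-1.5 -3.2 0 0" --pt "-1.5 -3.2 0 0" --pt "-1.1 -2.5 0 0"

```text
time_s: 2.55
tcp_pos: [0.5458, -0.0372, 0.2999]
tool_rot: [[-0.997, -0.077, -0.0], [-0.077, 0.997, -0.0], [0.0, -0.0, -1.0]]
force: [-0.1, 0.2, 0.1]
gripper_width: 0.0854
```

Run:
```python
from h import *
from bench import ctrl
go([.545,-.035,.30],94.5)
s=ctrl.get_state()
for n in ["wrist","top","side"]:
    c=ctrl.camera(n); np.savez(n+"1.npz",**c,tp=s["tcp_pos"],tr=s["tool_rot"])
    cv2.imwrite(f"pics/{n}1.png",c["image"][:,:,::-1])
```

```text
t 2.55 tcp [ 0.5458 -0.0372  0.2999] F [-0.12  0.22  0.13] w 0.0854 tooly 94.44 tilt [-0.0005 -0.0001]
roll deg -0.06 then shift cm [ 0.07  0.23 -0.01]
```

View pics/wrist1.png

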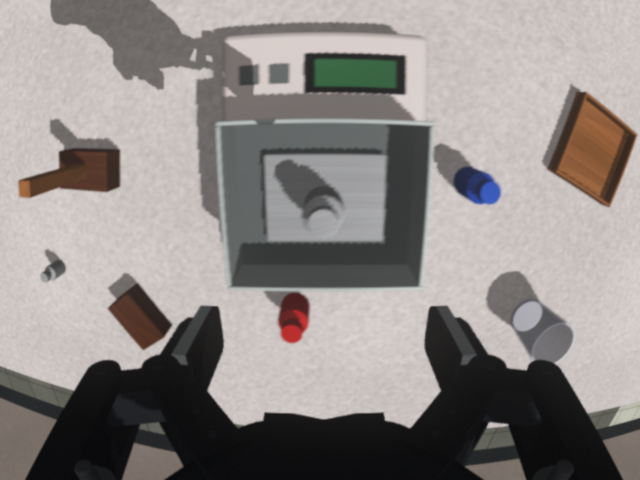

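View pics/side1.png

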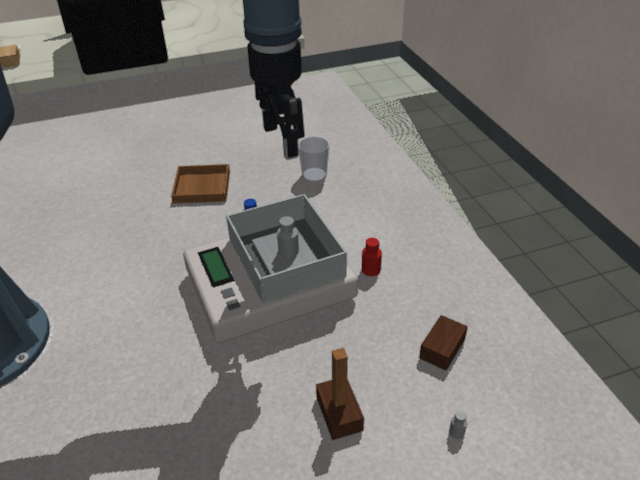

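View pics/top1.png

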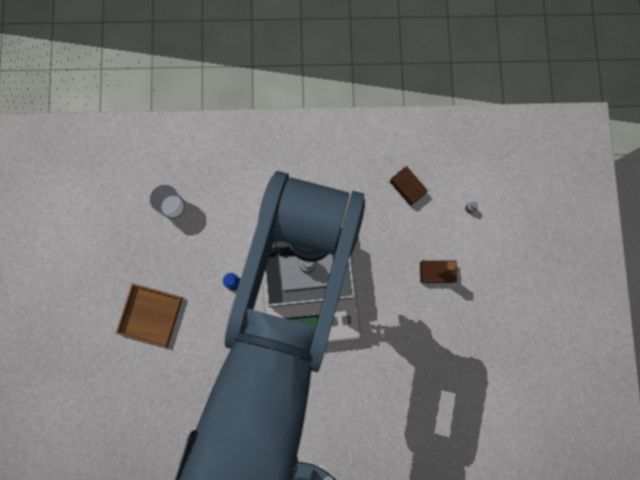

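The wrist view shows the knob at about (322,218) inside the surround, with its rim corners near (220,124), (432,124), (420,286) and (230,287). I'll use the wrist cloud to decide between the top and side cameras, which differ by 6 mm in y.

```bash
cat >> h.py <<'E'
def wcloud(c):
    z=c["range_z"];K=c["camera_matrix"];T=c["tool_from_camera"]
    v,u=np.mgrid[:480,:640]
    x=(u-K[0,2])/K[0,0];y=(v-K[1,2])/K[1,1];th=np.hypot(x,y)+1e-9;k=np.tan(th)/th
    P=np.stack([x*k*z,y*k*z,z],-1)@T[:3,:3].T+T[:3,3]
    W=P@c["tr"].T+c["tp"];W[(z<=0)|(th>1.3)]=np.nan
    return W
def seg(W,box,lo,hi):
    u0,u1,v0,v1=box;w=W[v0:v1,u0:u1].reshape(-1,3);return w[(w[:,2]>lo)&(w[:,2]<hi)]
def show(n,w):
    if len(w)<5: print(n,len(w));return
    r=cv2.minAreaRect(w[:,:2].astype(np.float32))
    print(n,len(w),"min",w.min(0).round(4),"max",w.max(0).round(4),"rect",np.round(r[0],4),np.round(r[1],4),round(r[2],2))
E
python3 - <<'E'
from h import *
c=dict(np.load("wrist1.npz"));W=wcloud(c)
print("bench",np.nanmedian(W[300:330,330:400,2]))
show("rim",seg(W,(205,445,110,300),.115,.126))
show("housing",seg(W,(205,445,30,300),.056,.068))
show("pan",seg(W,(255,395,145,250),.07,.08))
show("knob",seg(W,(300,345,195,240),.134,.155))
show("body",seg(W,(295,350,180,240),.09,.122))
show("tray",seg(W,(540,638,80,210),.016,.028))
show("stick",seg(W,(15,60,165,200),.137,.153))
show("blk",seg(W,(55,122,145,195),.03,.04))
show("red",seg(W,(270,315,285,345),.06,.08))
show("off",seg(W,(100,175,280,350),.028,.041))
for n in ("top","side"):
    d=dict(np.load(n+"0.npz"));print(n,proj(d,np.array([.5434,-.0347,.12])))
E
```

```text
bench -3.1699752102432033e-06
rim 4521 min [ 0.4549 -0.1342  0.115 ] max [0.6258 0.0649 0.1255] rect [ 0.5405 -0.0346] [0.1582 0.1887] 4.45
housing 31773 min [ 0.3644 -0.1508  0.0561] max [0.6231 0.0625 0.068 ] rect [ 0.4939 -0.0384] [0.2454 0.2094] 4.41
pan 8814 min [ 0.4912 -0.0973  0.0719] max [0.5888 0.0283 0.0797] rect [ 0.5402 -0.0344] [0.0902 0.1204] 4.47
knob 854 min [ 0.5328 -0.0481  0.1343] max [ 0.5589 -0.0229  0.1494] rect [ 0.5458 -0.0356] [0.0261 0.0248] 3.49
body 458 min [ 0.527  -0.0546  0.09  ] max [ 0.5602 -0.0176  0.122 ] rect [ 0.5431 -0.0364] [0.0319 0.0373] 5.24
tray 1289 min [0.373  0.2577 0.016 ] max [0.5212 0.4051 0.0245] rect [0.447  0.3314] [0.1222 0.1207] 73.41
stick 291 min [ 0.52   -0.3507  0.137 ] max [ 0.5387 -0.3309  0.1472] rect [ 0.5293 -0.3408] [0.0198 0.0182] 87.43
blk 1512 min [ 0.5032 -0.3809  0.0301] max [ 0.5556 -0.2992  0.04  ] rect [ 0.5291 -0.3408] [0.0816 0.0506] 87.98
red 410 min [ 0.6875 -0.0733  0.06  ] max [ 0.7135 -0.0475  0.074 ] rect [ 0.7007 -0.0612] [0.0251 0.025 ] 37.38
off 1614 min [ 0.6917 -0.3262  0.0281] max [ 0.7812 -0.2394  0.0373] rect [ 0.737  -0.2817] [0.0805 0.0516] 38.28
top [307.73468475 264.69544621]
side [283.82478088 232.01511204]
```

Run:
```python
from h import *
go([.5458,-.0356,.096],94.45)
```

```text
t 2.7 tcp [ 0.5454 -0.0367  0.2996] F [-0.01  0.71 -0.48] w 0.0853 tooly 94.36 tilt [-0.0013  0.0004]
roll deg -0.09 then shift cm [-0.08  0.09 20.36]
```

Call:
carry_out --pt "-0.05 0.1 1.5 0" --pt "0 0 2.5 0" --pt "0 0 2.5 0" --pt "0 0 2.5 0" --pt "0 0 2.5 0" --pt "0 0 2 0" --pt "0 0 1 0" --pt "0 0 0 0" --pt "0 0 0 0"

```text
time_s: 3.6
tcp_pos: [0.5459, -0.0338, 0.1558]
tool_rot: [[-0.997, -0.079, 0.001], [-0.079, 0.997, -0.0], [-0.001, -0.0, -1.0]]
force: [-0.1, 0.2, -0.2]
gripper_width: 0.0855
```

Run:
```python
from h import *
from bench import ctrl
go([.5458,-.0356,.096],94.45)
s=ctrl.get_state()
c=dict(ctrl.camera("wrist"),tp=s["tcp_pos"],tr=s["tool_rot"])
cv2.imwrite(f"pics/w2.png",c["image"][:,:,::-1])
W=wcloud(c)
w=seg(W,(200,450,100,400),.134,.15);w=w[np.hypot(w[:,0]-.546,w[:,1]+.036)<.03];show("knob",w)
```

```text
t 3.6 tcp [ 0.5459 -0.0338  0.1558] F [-0.13  0.16 -0.22] w 0.0855 tooly 94.55 tilt [ 0.0006 -0.0001]
roll deg 0.1 then shift cm [ 0.02 -0.18  5.98]
knob 2849 min [ 0.5327 -0.0485  0.134 ] max [ 0.5591 -0.023   0.149 ] rect [ 0.546  -0.0359] [0.0259 0.0257] 22.25
```

View pics/w2.png

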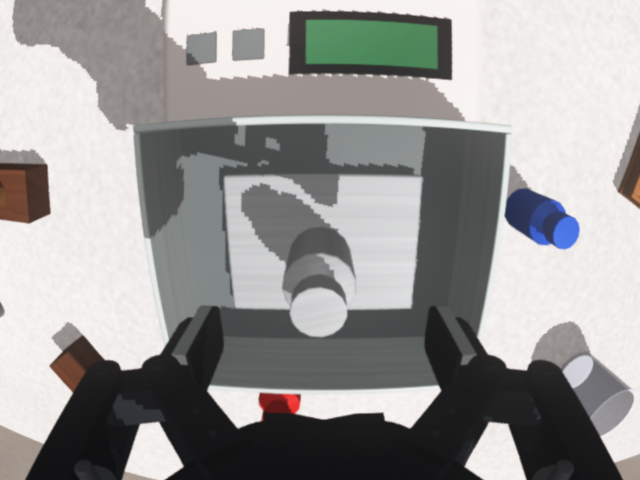

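The knob at (318,312) sits between the open fingers at x=190 and x=450, and a second measurement gave (0.546, -0.036). I'm descending.

Call:
carry_out --pt "0 -0.2 1.2 0" --pt "0 0 1.6 0" --pt "0 0 1.6 0" --pt "0 0 1.1 0" --pt "0 0 0.5 0" --pt "0 0 0 0"

```text
time_s: 4.25
tcp_pos: [0.5455, -0.0363, 0.0947]
tool_rot: [[-0.997, -0.078, -0.001], [-0.078, 0.997, 0.0], [0.001, 0.0, -1.0]]
force: [-1.1, 0.3, 0.1]
gripper_width: 0.0854
```

Call:
carry_out --pt "0 0 0 0" --pt "0 0 0 0" --pt "0 0 0 0" --pt "0 0 0 0" --pt "0 0 0 0" --pt "0 0 0 0" --pt "0 0 0 0" --pt "0 0 0 0" --gripper -1 --force 50

```text
time_s: 5.05
tcp_pos: [0.5463, -0.0363, 0.0962]
tool_rot: [[-0.997, -0.079, 0.001], [-0.079, 0.997, -0.0], [-0.001, -0.0, -1.0]]
force: [-1.3, 1.2, 5.9]
gripper_width: 0.0367
```

Call:
carry_out --pt "0 0 -0.5 0" --pt "0 0 -1 0" --pt "0 0 -1 0" --pt "0 0 -0.5 0" --pt "0 0 0 0"

```text
time_s: 5.55
tcp_pos: [0.5466, -0.0365, 0.1265]
tool_rot: [[-0.997, -0.079, 0.002], [-0.079, 0.997, -0.001], [-0.002, -0.001, -1.0]]
force: [-0.6, -0.9, -5.5]
gripper_width: 0.0366
```

Run:
```python
from h import *
from bench import ctrl
go([.447,.3314,.25],73.4)
c=ctrl.camera("wrist");cv2.imwrite(f"pics/w3.png",c["image"][:,:,::-1])
c=ctrl.camera("side");cv2.imwrite(f"pics/s3.png",cv2.resize(c["image"][140:360,160:420,::-1],None,fx=2.5,fy=2.5))
```

```text
t 5.55 tcp [ 0.5466 -0.0365  0.1265] F [-0.61 -0.88 -5.47] w 0.0366 tooly 94.51 tilt [ 0.0021 -0.0006]
roll deg 21.11 then shift cm [ 20.03  32.41 -12.39]
```

View pics/w3.png

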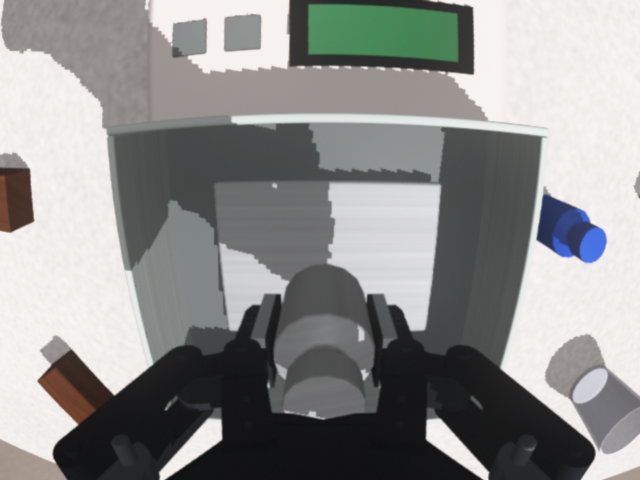

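View pics/s3.png

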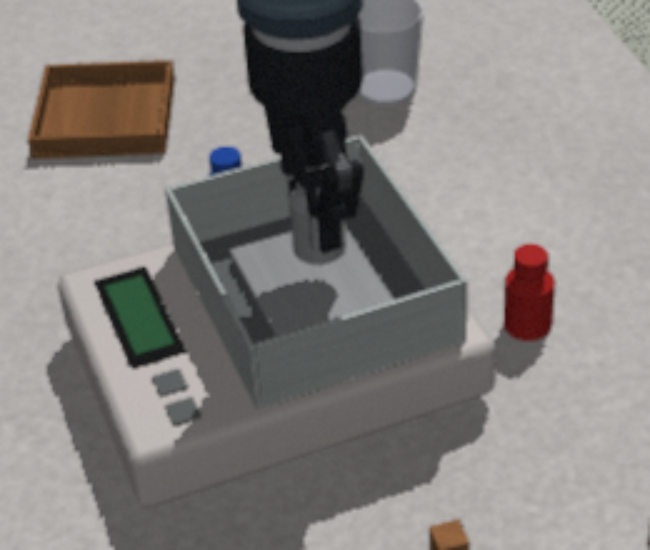

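The weight is lifted and upright in the fingers, and the force of -5.5 N matches 0.5 kg. I'm raising it clear of the surround and carrying it to the tray.

Call:
carry_out --pt "0 0 -1 0" --pt "0 0 -2 0" --pt "0 0 -2.4 0" --pt "0 0 -2 5.1" --pt "0 0 -2 5.5" --pt "0 0 -2 5.5" --pt "0 0 -1 5"

```text
time_s: 6.35
tcp_pos: [0.5465, -0.0365, 0.2518]
tool_rot: [[-0.957, 0.289, 0.003], [0.289, 0.957, -0.001], [-0.003, 0.0, -1.0]]
force: [-0.1, -0.7, -5.2]
gripper_width: 0.0363
```

Call:
carry_out --pt "0.7 1.2 0 0" --pt "1.2 2 0 0" --pt "1.4 2.2 0 0" --pt "1.4 2.3 0 0" --pt "1.4 2.3 0 0" --pt "1.4 2.3 0 0" --pt "1.4 2.3 0 0" --pt "1.4 2.3 0 0" --pt "1.4 2.3 0 0" --pt "1.4 2.3 0 0" --pt "1.4 2.3 0 0" --pt "1.4 2.3 0 0" --pt "1.4 2.2 0 0" --pt "1.2 2 0 0" --pt "0.7 1.2 0 0" --pt "0.4 0.6 0 0" --pt "0 0 0 0"

```text
time_s: 8.05
tcp_pos: [0.4491, 0.3277, 0.2489]
tool_rot: [[-0.959, 0.284, -0.001], [0.284, 0.959, -0.0], [0.001, -0.001, -1.0]]
force: [-0.6, 0.3, -5.1]
gripper_width: 0.0364
```

Run:
```python
from h import *
from bench import ctrl
go([.447,.3314,.10],73.4)
s=ctrl.get_state()
c=dict(ctrl.camera("wrist"),tp=s["tcp_pos"],tr=s["tool_rot"]);cv2.imwrite(f"pics/w4.png",c["image"][:,:,::-1])
W=wcloud(c)
w=W.reshape(-1,3);w=w[(abs(w[:,2]-.021)<.004)&(np.hypot(w[:,0]-.447,w[:,1]-.331)<.1)];show("tray",w)
w=W.reshape(-1,3);w=w[(w[:,2]>.13)&(w[:,2]<.26)&(np.hypot(w[:,0]-s["tcp_pos"][0],w[:,1]-s["tcp_pos"][1])<.035)]
for a in np.arange(.17,.27,.01):
    q=w[abs(w[:,2]-a)<.005]
    if len(q):print(round(a,3),len(q),q.min(0).round(4),q.max(0).round(4))
```

```text
t 8.05 tcp [0.4491 0.3277 0.2489] F [-0.57  0.27 -5.12] w 0.0364 tooly 73.51 tilt [-0.0008 -0.0004]
roll deg 0.11 then shift cm [ 0.3   0.3  14.89]
tray 2356 min [0.3728 0.2582 0.017 ] max [0.5206 0.4061 0.0246] rect [0.4468 0.3324] [0.1205 0.12  ] 73.13
0.23 390 [0.4298 0.3128 0.2275] [0.4499 0.3468 0.235 ]
0.24 752 [0.4298 0.3085 0.235 ] [0.4507 0.3543 0.245 ]
0.25 1461 [0.4298 0.2993 0.245 ] [0.4508 0.3607 0.255 ]
0.26 948 [0.4299 0.2996 0.255 ] [0.4509 0.3608 0.26  ]
```

View pics/w4.png

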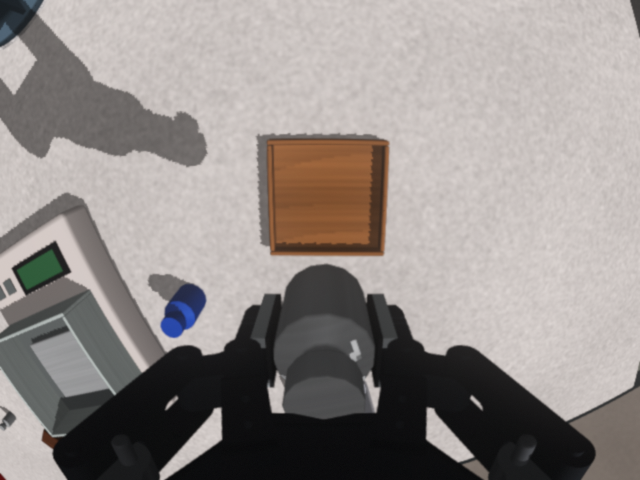

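The view shows the tray at (328,197) below, at about (0.447, 0.332), and the weight still seated straight in the fingers. At contact the TCP should be at z of about 0.026.

Call:
carry_out --pt "0.3 0.3 1.5 0" --pt "0 0 2.5 0" --pt "0 0 3 0" --pt "0 0 3 0" --pt "0 0 3 0" --pt "0 0 2.5 0" --pt "0 0 2 0" --pt "0 0 1.5 0" --pt "0 0 1 0" --pt "0 0 0.7 0" --pt "0 0 0 0" --pt "0 0 0 0"

```text
time_s: 9.3
tcp_pos: [0.4483, 0.3313, 0.043]
tool_rot: [[-0.958, 0.286, 0.001], [0.286, 0.958, 0.001], [-0.001, 0.001, -1.0]]
force: [1.0, -0.3, -5.9]
gripper_width: 0.0364
```

Run:
```python
from h import *
from bench import ctrl
go([.447,.332,.027],73.4)
c=ctrl.camera("side");cv2.imwrite(f"pics/s5.png",cv2.resize(c["image"][100:250,110:330,::-1],None,fx=3,fy=3))
```

```text
t 9.3 tcp [0.4483 0.3313 0.043 ] F [ 1.01 -0.31 -5.9 ] w 0.0364 tooly 73.4 tilt [0.0012 0.0005]
roll deg 0.0 then shift cm [0.15 0.03 1.6 ]
```

View pics/s5.png

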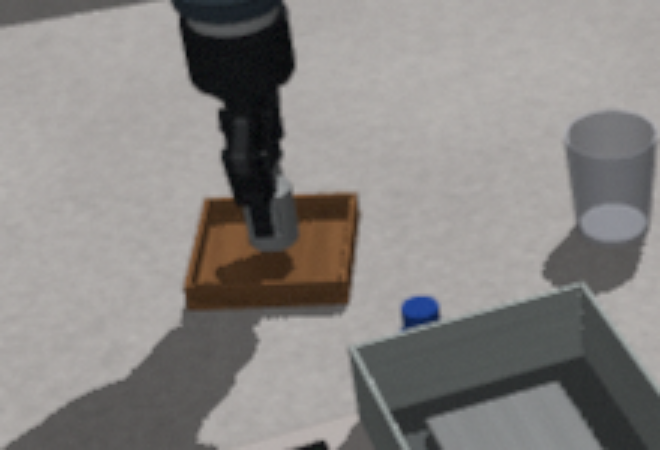

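Call:
carry_out --pt "0 0 0.5 0" --pt "0 0 0.5 0" --pt "0 0 0.3 0" --pt "0 0 0 0"

```text
time_s: 9.75
tcp_pos: [0.4471, 0.3308, 0.0286]
tool_rot: [[-0.958, 0.286, -0.001], [0.286, 0.958, -0.001], [0.001, -0.001, -1.0]]
force: [-0.3, -0.3, -4.7]
gripper_width: 0.0369
```

Call:
carry_out --pt "0 0 0.1 0" --pt "0 0 0.1 0" --pt "0 0 0 0" --pt "0 0 0 0"

```text
time_s: 10.15
tcp_pos: [0.4477, 0.331, 0.0273]
tool_rot: [[-0.958, 0.286, 0.0], [0.286, 0.958, 0.0], [-0.0, 0.0, -1.0]]
force: [0.4, -0.1, -4.8]
gripper_width: 0.0367
```

Call:
carry_out --pt "0 0 0.1 0" --pt "0 0 0 0" --pt "0 0 0 0"

```text
time_s: 10.45
tcp_pos: [0.4476, 0.331, 0.0263]
tool_rot: [[-0.958, 0.286, -0.0], [0.286, 0.958, -0.0], [0.0, -0.0, -1.0]]
force: [0.4, -0.1, -4.8]
gripper_width: 0.0365
```

Call:
carry_out --pt "0 0 0.1 0" --pt "0 0 0 0" --pt "0 0 0 0"

```text
time_s: 10.75
tcp_pos: [0.4477, 0.3311, 0.0262]
tool_rot: [[-0.958, 0.285, 0.0], [0.285, 0.958, -0.0], [-0.0, -0.0, -1.0]]
force: [-4.4, -2.7, 7.0]
gripper_width: 0.0365
```

Contact: fz went from -4.8 to +7. I'm releasing with a partial opening.

Call:
carry_out --pt "0 0 0 0" --pt "0 0 0 0" --pt "0 0 0 0" --pt "0 0 0 0" --pt "0 0 0 0" --pt "0 0 0 0" --gripper 0.35 --force 30

```text
time_s: 11.35
tcp_pos: [0.4477, 0.331, 0.0253]
tool_rot: [[-0.958, 0.286, -0.0], [0.286, 0.958, 0.0], [0.0, 0.0, -1.0]]
force: [0.2, -0.2, 1.1]
gripper_width: 0.0577
```

Run:
```python
from h import *
from bench import ctrl
go([.447,.332,.2],73.4)
c=ctrl.camera("side");cv2.imwrite(f"pics/s6.png",cv2.resize(c["image"][100:250,110:330,::-1],None,fx=3,fy=3))
c=ctrl.camera("wrist");cv2.imwrite(f"pics/w6.png",c["image"][:,:,::-1])
```

```text
t 11.35 tcp [0.4477 0.331  0.0253] F [ 0.23 -0.23  1.13] w 0.0577 tooly 73.4 tilt [-0.  0.]
roll deg 0.0 then shift cm [  0.09   0.07 -17.47]
```

View pics/w6.png

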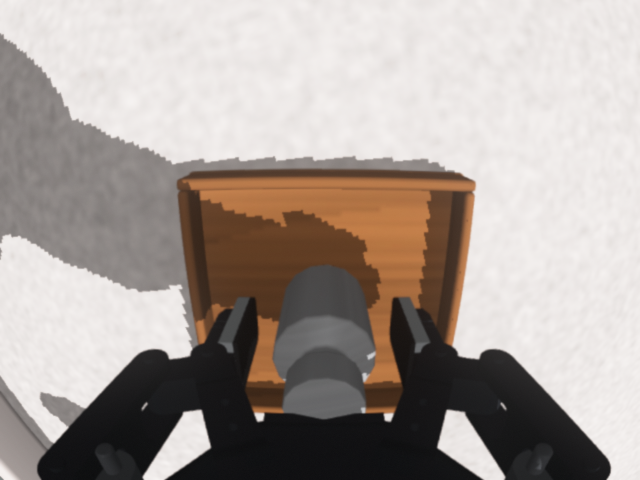

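View pics/s6.png

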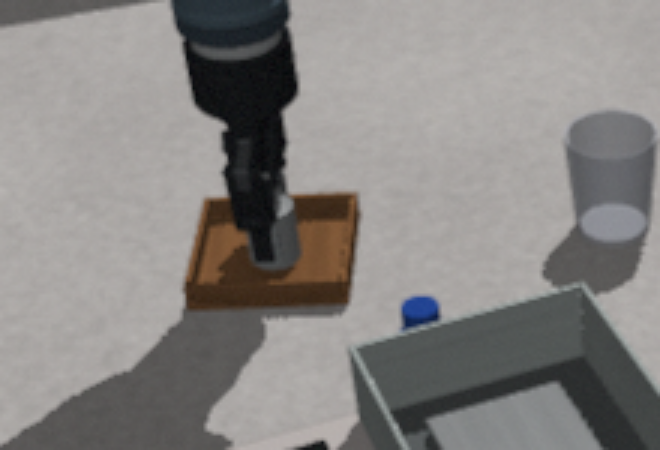

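The weight stands in the tray with both pads clear (gaps at x≈265 and x≈385). I'm withdrawing straight up.

Call:
carry_out --pt "0 0 -0.7 0" --pt "0 0 -1.5 0" --pt "0 0 -2.5 0" --pt "0 0 -3 0" --pt "0 0 -3 0" --pt "0 0 -3 0" --pt "0 0 -3 0" --pt "0 0 -3 0" --pt "0 0 -3 0" --pt "0 0 -2 0" --pt "0 0 -1 0" --pt "0 0 0 0"

```text
time_s: 12.65
tcp_pos: [0.4483, 0.3313, 0.2847]
tool_rot: [[-0.958, 0.286, 0.004], [0.286, 0.958, 0.002], [-0.003, 0.003, -1.0]]
force: [0.6, 0.4, -1.0]
gripper_width: 0.0578
```

Run:
```python
from h import *
from bench import ctrl
s=ctrl.get_state()
c=dict(ctrl.camera("wrist"),tp=s["tcp_pos"],tr=s["tool_rot"]);cv2.imwrite(f"pics/w7.png",c["image"][:,:,::-1])
W=wcloud(c).reshape(-1,3)
w=W[(np.hypot(W[:,0]-.447,W[:,1]-.331)<.1)]
show("tray",w[abs(w[:,2]-.021)<.004]);show("knob",w[(w[:,2]>.066)&(w[:,2]<.09)]);show("body",w[(w[:,2]>.03)&(w[:,2]<.055)])
go([.5292,-.3408,.28],87.8)
c=ctrl.camera("side");cv2.imwrite(f"pics/s7.png",cv2.resize(c["image"][100:250,110:330,::-1],None,fx=3,fy=3))
```

```text
tray 1974 min [0.3723 0.2584 0.017 ] max [0.5199 0.4063 0.0247] rect [0.4468 0.3321] [0.1205 0.1202] 72.92
knob 599 min [0.4343 0.3188 0.0667] max [0.4604 0.3437 0.0789] rect [0.4472 0.3314] [0.0239 0.0256] 72.68
body 556 min [0.4282 0.3125 0.0303] max [0.4645 0.3504 0.0549] rect [0.4451 0.332 ] [0.0377 0.0332] 72.63
t 12.7 tcp [0.4477 0.331  0.2829] F [-0.75  0.01 -0.24] w 0.0575 tooly 73.4 tilt [0.0011 0.0005]
roll deg -14.4 then shift cm [-10.73 -66.82   0.26]
```

View pics/s7.png

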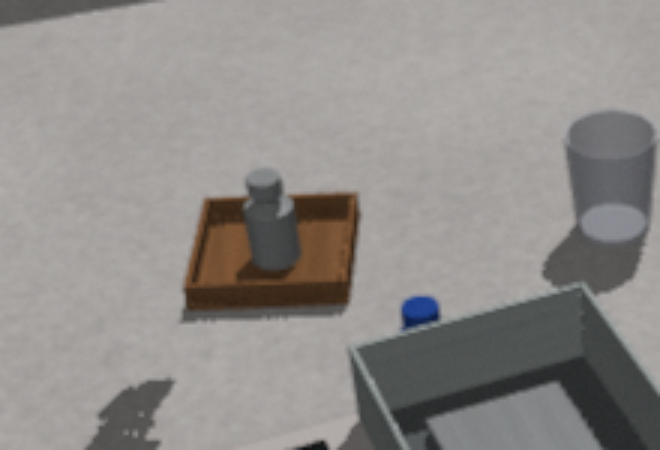

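The weight stands upright at the tray's centre (272,235 in the crop). Next is the specimen.

Call:
carry_out --pt "-0.6 -1.5 0 -4.8" --pt "-0.6 -2.5 0 -4.8" --pt "-0.6 -3.4 0 -4.8" --pt "-0.6 -3.8 0 0" --pt "-0.6 -3.8 0 0" --pt "-0.6 -3.8 0 0" --pt "-0.6 -3.8 0 0" --pt "-0.6 -3.8 0 0" --pt "-0.6 -3.8 0 0" --pt "-0.6 -3.8 0 0" --pt "-0.6 -3.8 0 0" --pt "-0.6 -3.8 0 0" --pt "-0.6 -3.8 0 0" --pt "-0.6 -3.8 0 0" --pt "-0.6 -3.8 0 0" --pt "-0.5 -3.8 0 0" --pt "-0.5 -3.4 0 0" --pt "-0.4 -3 0 0" --pt "0 -2 0 0" --pt "0 0 0 0" --gripper 0.4

```text
time_s: 14.75
tcp_pos: [0.5145, -0.328, 0.2804]
tool_rot: [[-0.999, 0.041, -0.002], [0.041, 0.999, 0.002], [0.002, 0.001, -1.0]]
force: [0.1, 0.5, 0.2]
gripper_width: 0.0596
```

Run:
```python
from h import *
from bench import ctrl
go([.5292,-.3408,.20],87.8)
s=ctrl.get_state()
c=dict(ctrl.camera("wrist"),tp=s["tcp_pos"],tr=s["tool_rot"]);cv2.imwrite(f"pics/w8.png",c["image"][:,:,::-1])
W=wcloud(c).reshape(-1,3)
w=W[(np.hypot(W[:,0]-.529,W[:,1]+.34)<.07)]
show("stick",w[(w[:,2]>.138)&(w[:,2]<.15)]);show("blk",w[(w[:,2]>.031)&(w[:,2]<.039)])
```

```text
t 14.75 tcp [ 0.5145 -0.328   0.2804] F [0.07 0.51 0.21] w 0.0596 tooly 87.65 tilt [-0.0023  0.0015]
roll deg -0.15 then shift cm [-1.54 -1.24  8.03]
stick 592 min [ 0.5196 -0.3506  0.1381] max [ 0.5391 -0.332   0.1472] rect [ 0.5293 -0.3413] [0.018  0.0188] 87.37
blk 2844 min [ 0.5029 -0.3823  0.0313] max [ 0.5554 -0.3004  0.039 ] rect [ 0.5291 -0.3417] [0.081  0.0497] 87.56
```

View pics/w8.png

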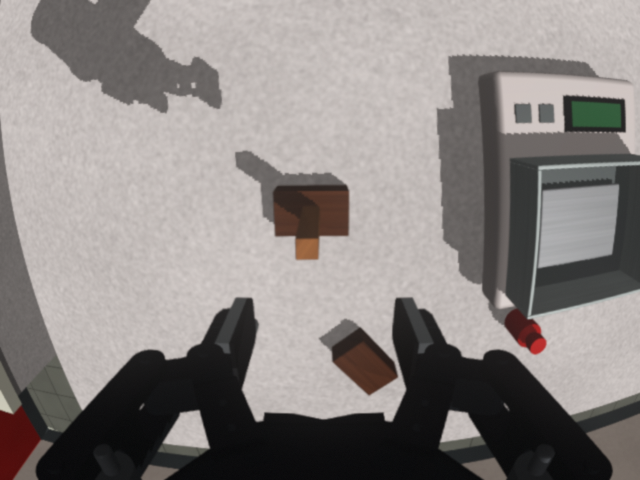

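The stick top is at (308,248) and measures (0.5293, -0.3413), with the long side at 87.5°. I'll align and descend.

Call:
carry_out --pt "-0.8 -0.7 0 0.1" --pt "-0.7 -0.6 0.5 0" --pt "0 0 1.5 0" --pt "0 0 2 0" --pt "0 0 2 0" --pt "0 0 1.5 0" --pt "0 0 1 0" --pt "0 0 0 0" --pt "0 0 0 0"

```text
time_s: 15.7
tcp_pos: [0.5302, -0.3397, 0.1977]
tool_rot: [[-0.999, 0.04, 0.0], [0.04, 0.999, -0.0], [-0.0, -0.0, -1.0]]
force: [0.5, 0.3, 0.7]
gripper_width: 0.0598
```

Run:
```python
from h import *
from bench import ctrl
go([.5292,-.3413,.094],87.5)
s=ctrl.get_state()
c=dict(ctrl.camera("wrist"),tp=s["tcp_pos"],tr=s["tool_rot"]);cv2.imwrite(f"pics/w9.png",c["image"][:,:,::-1])
W=wcloud(c).reshape(-1,3)
w=W[(np.hypot(W[:,0]-.529,W[:,1]+.34)<.07)]
show("stick",w[(w[:,2]>.138)&(w[:,2]<.15)]);show("blk",w[(w[:,2]>.031)&(w[:,2]<.039)])
```

```text
t 15.7 tcp [ 0.5302 -0.3397  0.1977] F [0.48 0.34 0.7 ] w 0.0598 tooly 87.72 tilt [ 0.0004 -0.0003]
roll deg 0.22 then shift cm [ 0.1  -0.16 10.37]
stick 1068 min [ 0.5201 -0.3506  0.1381] max [ 0.5386 -0.3326  0.1472] rect [ 0.5293 -0.3417] [0.0177 0.0185] 87.88
blk 4623 min [ 0.5032 -0.3825  0.0311] max [ 0.5564 -0.3012  0.0377] rect [ 0.5298 -0.3419] [0.0802 0.0508] 87.94
```

View pics/w9.png

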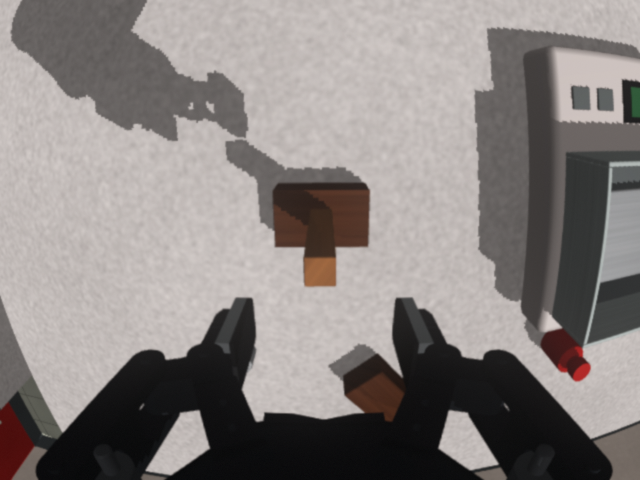

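Call:
carry_out --pt "0.1 -0.2 1 0" --pt "0 0 2 0" --pt "0 0 2 0" --pt "0 0 2 0" --pt "0 0 1.7 0" --pt "0 0 1 0" --pt "0 0 0.6 0" --pt "0 0 0 0"

```text
time_s: 16.55
tcp_pos: [0.5287, -0.3416, 0.0938]
tool_rot: [[-0.999, 0.04, -0.001], [0.04, 0.999, 0.001], [0.001, 0.001, -1.0]]
force: [-0.1, 0.9, 0.1]
gripper_width: 0.0595
```

Call:
carry_out --pt "0 0 0 0" --pt "0 0 0 0" --pt "0 0 0 0" --pt "0 0 0 0" --pt "0 0 0 0" --pt "0 0 0 0" --pt "0 0 0 0" --pt "0 0 0 0" --pt "0 0 0 0" --gripper -1 --force 50

```text
time_s: 17.45
tcp_pos: [0.5295, -0.3422, 0.0953]
tool_rot: [[-0.999, 0.04, 0.001], [0.04, 0.999, -0.001], [-0.001, -0.001, -1.0]]
force: [-0.0, -1.0, 5.5]
gripper_width: 0.0174
```

Call:
carry_out --pt "0 0 -0.5 0" --pt "0 0 -1 0" --pt "0 0 -1 0" --pt "0 0 -1 0" --pt "0 0 -0.5 0" --pt "0 0 0 0"

```text
time_s: 18.05
tcp_pos: [0.5295, -0.3422, 0.1358]
tool_rot: [[-0.999, 0.04, 0.002], [0.04, 0.999, -0.002], [-0.002, -0.002, -1.0]]
force: [0.2, 0.3, -2.0]
gripper_width: 0.0177
```

Run:
```python
from h import *
from bench import ctrl
go([.5403,-.0345,.28],94.45)
c=ctrl.camera("wrist");cv2.imwrite(f"pics/w10.png",c["image"][:,:,::-1])
c=ctrl.camera("side");cv2.imwrite(f"pics/s10.png",cv2.resize(c["image"][200:450,160:480,::-1],None,fx=2.4,fy=2.4))
```

```text
t 18.05 tcp [ 0.5295 -0.3422  0.1358] F [ 0.17  0.31 -1.98] w 0.0177 tooly 87.71 tilt [ 0.0017 -0.0016]
roll deg -6.74 then shift cm [ -3.49  30.56 -14.47]
```

View pics/w10.png

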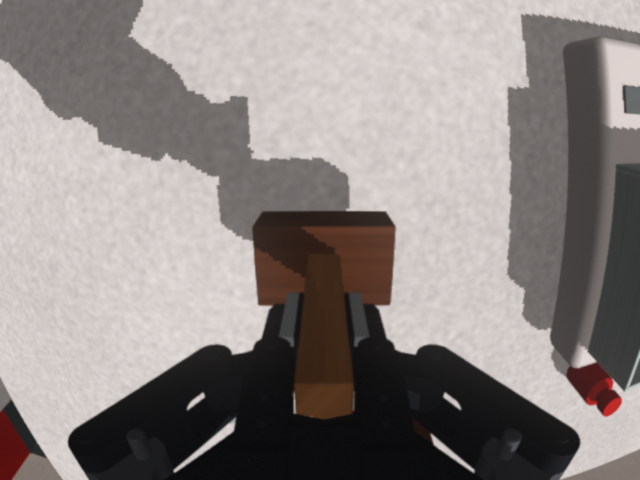

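View pics/s10.png

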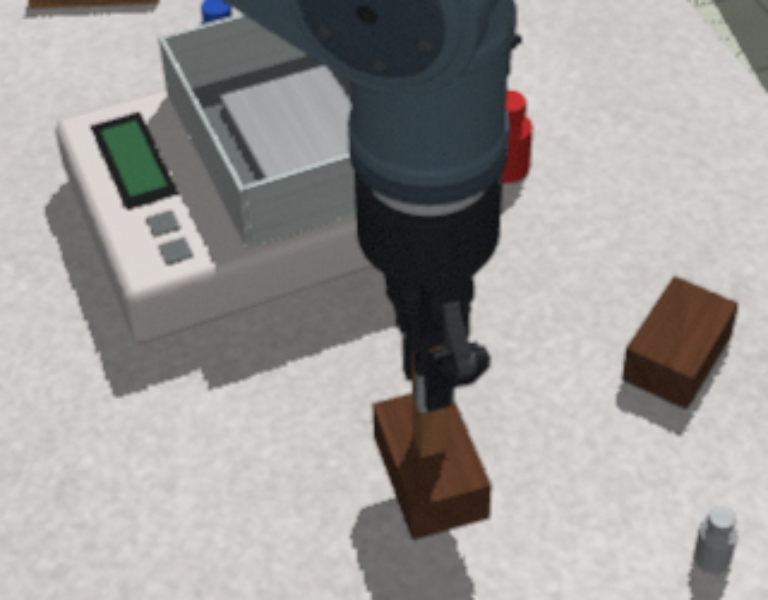

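The specimen is held straight and has lifted off, with fz at -2.0 N. I'll raise it to about 19 cm underside clearance, well above the surround's 12 cm.

Call:
carry_out --pt "0 0 -1 0" --pt "0 0 -2 0" --pt "0 0 -2.5 0" --pt "0 0 -2.5 -1.7" --pt "0 0 -2.5 -1.7" --pt "0 0 -2.5 -1.7" --pt "0 0 -1.5 -1.6" --pt "0 0 -1 0" --pt "0 0 0 0"

```text
time_s: 19.05
tcp_pos: [0.5293, -0.342, 0.2905]
tool_rot: [[-0.997, -0.076, 0.001], [-0.076, 0.997, -0.001], [-0.001, -0.001, -1.0]]
force: [0.4, -0.3, -1.2]
gripper_width: 0.0173
```

Call:
carry_out --pt "-0.1 0.8 0 0" --pt "-0.2 1.5 0 0" --pt "-0.2 2 0 0" --pt "-0.3 2.2 0 0" --pt "-0.3 2.2 0 0" --pt "-0.3 2.2 0 0" --pt "-0.3 2.2 0 0" --pt "-0.3 2.2 0 0" --pt "-0.3 2.2 0 0" --pt "-0.3 2.2 0 0" --pt "-0.3 2.2 0 0" --pt "-0.3 2.2 0 0" --pt "-0.3 2.2 0 0" --pt "-0.1 1.8 0 0" --pt "-0.1 1.3 0 0" --pt "-0.1 0.8 0 0" --pt "0 0.4 0 0" --pt "0 0 0 0" --pt "0 0 0 0"

```text
time_s: 20.95
tcp_pos: [0.5433, -0.0341, 0.2892]
tool_rot: [[-0.997, -0.076, -0.0], [-0.076, 0.997, -0.0], [0.0, -0.0, -1.0]]
force: [-0.4, -0.1, -0.7]
gripper_width: 0.0177
```

```bash
cat > m.py <<'E'
import sys
from h import *
from bench import ctrl
n=sys.argv[1];tz=float(sys.argv[2])
go([.5403,-.0345,tz],94.45)
s=ctrl.get_state()
c=dict(ctrl.camera("wrist"),tp=s["tcp_pos"],tr=s["tool_rot"]);cv2.imwrite(f"pics/w{n}.png",c["image"][:,:,::-1])
np.savez(f"w{n}.npz",**c)
W=wcloud(c)
d=W.reshape(-1,3);k=np.isfinite(d[:,0])&(np.hypot(d[:,0]-.54,d[:,1]+.035)<.16);d=d[k]
show("rim",d[(d[:,2]>.115)&(d[:,2]<.125)])
u=s["tcp_pos"][2]-.095   # expected underside
q=d[(d[:,2]>u+.0305)&(d[:,2]<u+.0395)&(np.hypot(d[:,0]-s["tcp_pos"][0],d[:,1]-s["tcp_pos"][1])<.055)]
show("block top",q);print("med z",np.median(q[:,2]) if len(q) else None,"expected",u+.035)
c=ctrl.camera("side");cv2.imwrite(f"pics/s{n}.png",cv2.resize(c["image"][100:350,160:400,::-1],None,fx=2.4,fy=2.4))
np.savez(f"s{n}.npz",**c)
E
python3 m.py 11 0.18
```

```text
t 20.95 tcp [ 0.5433 -0.0341  0.2892] F [-0.43 -0.06 -0.66] w 0.0177 tooly 94.38 tilt [-0.0001 -0.0003]
roll deg -0.07 then shift cm [ 3.000e-01 -1.000e-02  1.092e+01]
rim 3313 min [ 0.4554 -0.1338  0.115 ] max [0.6263 0.0642 0.1227] rect [ 0.5407 -0.0346] [0.1582 0.189 ] 4.44
block top 8920 min [ 0.5154 -0.0746  0.2247] max [0.5713 0.0081 0.2337] rect [ 0.5432 -0.0335] [0.0507 0.0803] 4.68
med z 0.22904091298569154 expected 0.22922729296013888
```

View pics/w11.png

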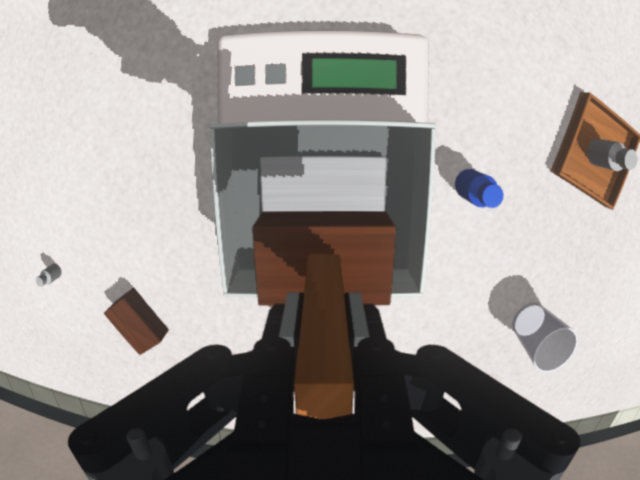

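View pics/s11.png

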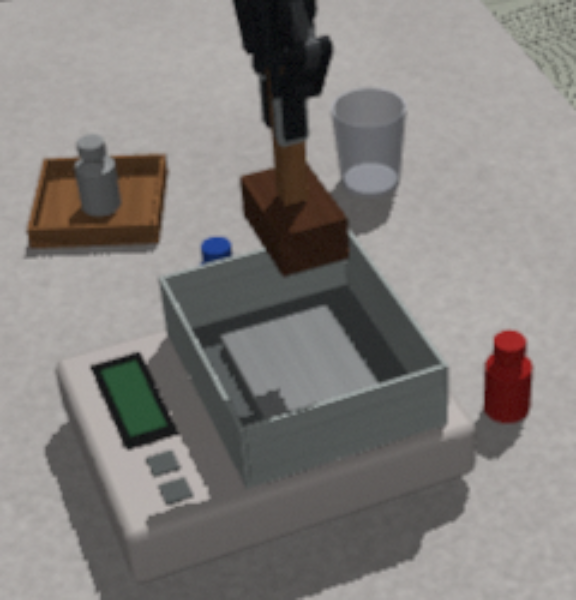

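The block is level above the pan, 3 mm too far in +x. I'll correct that and lower it in two stages.

Call:
carry_out --pt "0.15 -0.05 0.5 0" --pt "0.15 -0.05 1 0" --pt "0 0 1.5 0" --pt "0 0 1.5 0" --pt "0 0 1.3 0" --pt "0 0 1 0" --pt "0 0 0.7 0" --pt "0 0 0.3 0" --pt "0 0 0 0" --pt "0 0 0 0"

```text
time_s: 22.05
tcp_pos: [0.5408, -0.0349, 0.2118]
tool_rot: [[-0.997, -0.077, 0.001], [-0.077, 0.997, -0.0], [-0.001, -0.0, -1.0]]
force: [0.6, -0.8, -0.2]
gripper_width: 0.0172
```

```bash
python3 m.py 12 0.18
```

```text
t 22.05 tcp [ 0.5408 -0.0349  0.2118] F [ 0.62 -0.83 -0.15] w 0.0172 tooly 94.41 tilt [ 0.0009 -0.0002]
roll deg -0.04 then shift cm [0.05 0.05 3.18]
rim 6042 min [ 0.4549 -0.1341  0.115 ] max [0.6261 0.0651 0.125 ] rect [ 0.5406 -0.0347] [0.1579 0.1889] 4.33
block top 8925 min [ 0.5126 -0.0757  0.1474] max [0.5691 0.0075 0.1563] rect [ 0.5409 -0.0342] [0.0507 0.0805] 4.72
med z 0.15165244165516928 expected 0.15184121683571278
```

View pics/w12.png

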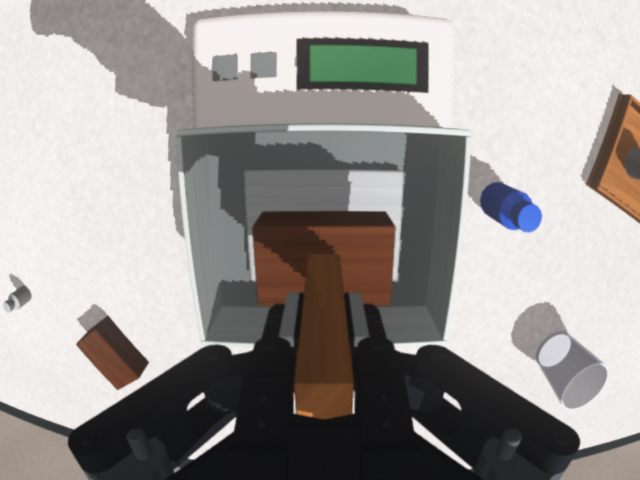

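Call:
carry_out --pt "0 0 0.4 0" --pt "0 0 0.7 0" --pt "0 0 0.8 0" --pt "0 0 0.6 0" --pt "0 0 0.4 0" --pt "0 0 0.2 0" --pt "0 0 0 0" --pt "0 0 0 0" --pt "0 0 0 0" --pt "0 0 0 0"

```text
time_s: 23.15
tcp_pos: [0.5406, -0.0349, 0.1806]
tool_rot: [[-0.997, -0.077, 0.001], [-0.077, 0.997, -0.0], [-0.001, -0.0, -1.0]]
force: [-0.2, -0.5, -1.1]
gripper_width: 0.0173
```

```bash
python3 m.py 13 0.18
python3 - <<'E'
from h import *
from bench import ctrl
c=dict(np.load("s13.npz"));W=cloud(c).reshape(-1,3)
w=W[np.hypot(W[:,0]-.5405,W[:,1]+.037)<.06]
show("side blk",w[(w[:,2]>.115)&(w[:,2]<.124)])
print(ctrl.get_state()["qvel"].round(4))
E
```

```text
t 23.15 tcp [ 0.5406 -0.0349  0.1806] F [-0.16 -0.55 -1.11] w 0.0173 tooly 94.41 tilt [ 0.0006 -0.0002]
roll deg -0.04 then shift cm [0.02 0.04 0.06]
rim 15383 min [ 0.4551 -0.1343  0.115 ] max [0.615  0.0635 0.125 ] rect [ 0.5349 -0.035 ] [0.1465 0.1888] 4.36
block top 8913 min [ 0.5126 -0.0755  0.1161] max [0.5688 0.0074 0.1251] rect [ 0.5405 -0.0343] [0.0505 0.0806] 4.71
med z 0.1204084730477686 expected 0.12059729116794687
side blk 682 min [ 0.5158 -0.0797  0.115 ] max [0.5704 0.0022 0.1239] rect [ 0.543  -0.0382] [0.0505 0.0841] 3.85
[ 0.0005  0.0008  0.0014  0.0014 -0.0005  0.0008]
```

View pics/s13.png

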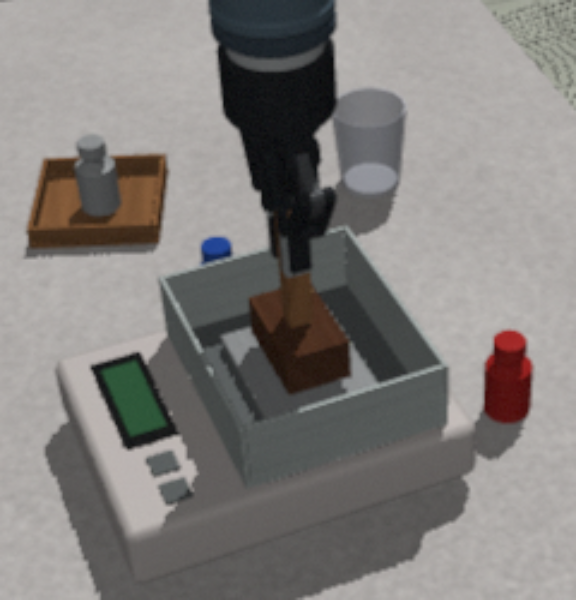

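View pics/w13.png

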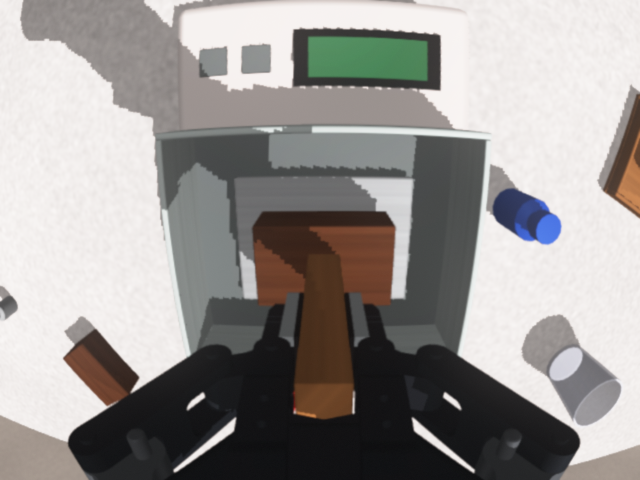

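Both cameras put the block within about 1 mm of the pan centre, with the underside about 10 mm above the pan and everything still. Handing in.

Run:
```python
from bench import ctrl
print(ctrl.finish_job())
```

```text
the job is handed in; nothing more can be done
None
```

I moved the check weight from the pan to the tray, where it stands released. I then picked the specimen up by its stick, carried it over the surround and handed the job in while still holding it above the pan, at about 23 s of the 64 s allowed. No verdict was reported.

- **Check weight:** after release it stood upright within 1 mm of the tray centre in the wrist view. It still looked upright in the tray in the last side view.
- **Specimen:** the wrist camera puts it within about 1 mm of the pan centre, and the side camera agrees. It was level, with its long side within about 0.5° of the pan's and the underside about 10 mm above the pan. The joints were still, and the wrist force gave no sign of contact with the balance.
- **Bystanders:** the arm's path kept clear of the beaker, spare block, small weight and the blue and red look-alikes. They looked undisturbed in the later pictures, but I did not measure their positions again at the end.
- **Disagreement between cameras:** the top and side cameras differ by about 6 mm in y, roughly 3 mm either side of the wrist camera. I worked from the wrist camera and relative positions, so this did not affect the placing.

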